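# Set out a washbasin display row in a tap showroom

## Robot

A 6-joint arm with a two-finger parallel gripper is mounted at the origin on the work surface. World frame = base frame: x ahead of the robot, y to its left, z up, the work surface at z = 0. Lengths are in m, angles in rad, forces in N, time in s.
With the tool pointing down it reaches from about 0.275 to 0.75 m from the base axis. Payload 10.2 kg.
Tool frame: the origin (TCP) lies midway between the tips of the shut fingers; the grasp point (between the pads) lies 19 mm behind it (grip_point_offset is the distance from the TCP to the grasp point, in m); z points along the fingers, y is the direction in which the jaws open and shut (so a half turn about z gives the same grasp; the last joint's range is limited). The gripper opens to 88 mm and grips with 3 to 60 N. Pads are 18 mm wide; open, the fingers measure 123 mm over their backs; the gripper's body (75 mm by 187 mm) begins 45 mm behind the grasp point.
Start: joints at [-0.223, 0.313, 1.498, -0, 1.331, -0.223], TCP at [0.525, -0, 0.239] pointing down, gripper open.
Joint ranges: [-2.94, 2.94], [-0.97, 2.17], [0.19, 2.56], [-1.23, 4.37], [0.02, 3.11], [-2.88, 2.88]. Speed limits (rad/s): [2.39, 2.39, 3.01, 3.14, 3.14, 3.14].

## Interface

Orientations are given as a 3x3 rotation matrix whose columns are the frame's x, y, z axes.
In Python, from station import * gives the robot as it stands.
- The arm moves only by the tool jog_arm, never from a script. Its argument "deltas" is text: rows parted by semicolons, each of 7 numbers parted by spaces: the turn, a rotation vector about the tool's x, y, z in degrees, then the shift along the tool's x, y, z in mm, then the closure, from -1 (fully open) to 1 (shut), so that 0 is half open. In form: rx ry rz x y z gripper; .... A call has 1 to 8 rows; each row shifts and turns the pose as measured when the row begins, along the tool's axes as they then stand; what a row does not reach is not made up. A row lasts 1/8 s, in which the tool goes at most 62.5 mm and 10.7 degrees, less where a joint would pass 70% of its speed; a pose out of reach is approached as far as the arm can. A call with a gripper value outside its range is refused whole. The fingers move at their own pace and stop on an object; the grip force is fixed at half the most. Time passes only in rows, so rows that do not move let the fingers close. It gives the time, the measured TCP pose, the force and the opening at its end, in the units of the state.
- read_state(): the state, without advancing time (a new reading comes with each control period).
- grab_frame(name): name is "scene" or "side" or "wrist"; returns a dict with "color" (480x640x3 uint8, red, green, blue), "fx", "fy", "cx", "cy" (pixels), "cam_to_world" (4x4, takes a point from camera to world coordinates); the wrist camera has in their place "mount" (4x4, takes a point from camera to tool coordinates, whose origin is the TCP and whose axes are the flange's). Camera axes: x right, y down, z forward; pixel columns grow to the right and rows downward; lengths in m; the calibration is good to about 2 mm. A picture is of the moment at which its call begins: read the wrist's pose just before it. There is no depth.
- finish_job(): hands the job in, once; it reports no verdict.
The state is a dict: "time_s": time; "joint_positions": joint angles; "qd": joint speeds; "effort": joint torques, N m; "ee_pos": TCP position; "tool_rot": TCP orientation; "force": force on the tool from outside, world axes, zero at the start; "wrist_torque": the same for the moment, N m; "finger_gap": finger opening in m.
Only numpy, scipy, OpenCV 4.12 (cv2) and the standard library are available. Lean on these libraries where they do the work, as an engineer would, in place of code of your own. Each camera call takes 0.05 s, during which the arm holds its last target. There are 200 camera calls.

## Task

Set out the four bathroom accessories on the wooden display board so that they make one straight, evenly spaced row with the two fixed taps: the soap dish midway between the taps with its long side along the row, the pump dispenser on the outer side of the tall tap, the tumbler on the outer side of the low tap (each as far from its tap as the dish is), and the bar of soap lying flat in the middle of the dish. Set each down upright without dropping it or tipping it over, and leave the brass elbow and the grey valve cartridge on the counter where they are.

Things in the scene. Friction and masses are not known exactly. Their poses are not given: they have to be found in the camera images.
- board: Fixed flat wooden display board, 110 x 560 x 10 mm, lying on the counter. Origin: centre of its underside (on the counter); its top is 10 mm above that. y runs along its length, which is the line of the row; x points across it to the customer side (away from the robot); z up. Both taps stand on its centre line, 115 mm either side of its middle.
- tall_tap: Fixed steel basin tap, the taller of the two: 196 mm high including its lever, column 38 mm and foot flange 52 mm in diameter. Origin: centre of its foot, on the board's top. Its x axis points along the spout, away from the robot; the spout reaches 125 mm that way, about 110 to 155 mm up. It stands at either the left or the right tap place.
- low_tap: Fixed steel basin tap of the same form but low: 109 mm high including its lever, column 38 mm and foot flange 52 mm in diameter. Origin: centre of its foot, on the board's top. Its x axis points along the spout, away from the robot; the spout reaches 105 mm that way, about 25 to 70 mm up. It stands at the tap place that the tall tap does not use.
- dish: Loose white ceramic soap dish, rectangular, 64 mm (its x) x 108 mm (its y, long side) x 14 mm high. Origin: centre of its underside, z up. It has a shallow recess of 56 x 100 mm whose floor is 10 mm above the underside, with a rim 4 mm wide and 4 mm high round it. About 0.22 kg.
- soap: Loose cream-coloured bar of hard soap, 40 mm (its x) x 70 mm (its y, long side) x 30 mm high with rounded edges. Origin: centre of its underside, z up. About 0.1 kg. In the dish it stands 26 mm above the rim; the lowest 4 mm of it then lie inside the recess, where there is no room for fingers.
- dispenser: Loose round white ceramic pump dispenser: body 60 mm in diameter with a straight side up to 98 mm, and a small steel pump on top reaching 128 mm; the pump's nozzle stays within the body's width. Origin: centre of its underside, z up. About 0.35 kg.
- tumbler: Loose round white ceramic tumbler, straight-sided, open at the top, 66 mm in outer diameter, 98 mm high, wall 4 mm, no handle. Origin: centre of its underside, z up. About 0.24 kg.
- elbow: Loose small brass pipe elbow standing among the accessories, 25 mm in diameter and 27 mm high, with a stub reaching 20 mm to one side; not part of the display, to be left alone. Origin: centre of its underside.
- cartridge: Loose small grey valve cartridge standing among the accessories, 24 mm in diameter, 32 mm high; not part of the display, to be left alone. Origin: centre of its underside.
Mind the look-alikes: they are no part of the job. What is meant by the soap is not turquoise, and is the smaller of those in its own colour.

How it is judged:
By the outcome, as a careful person would: the job done as asked, in the order asked, and still so for the second after the job is handed in, with the robot touching nothing.
It also fails if it takes over 115 s, if anything falls off the work surface, if the arm or the gripper's body presses on something with over 40 N, if the wrist force passes 120 N, or if a joint passes its speed limit or range.

## Working session

There is one attempt and no reset: what is moved stays moved. The work goes in short steps, Python scripts to look and compute and a tool call to move; the robot and the scene stay as the last step left them, time stands still between calls to the robot, and variables do not carry over. Pictures are saved under pics/ and viewed, about 12 in all and at most 16, crops included, and the job is handed in when it is done.

Besides the shell and the picture viewer there is one more tool, called as name(argument=value, ...) on one line, values as JSON. jog_arm: Moves the arm, as the interface text tells. Its arguments: {"type":"object","properties":{"deltas":{"type":"string"}},"required":["deltas"]}

```bash
ls; mkdir -p pics
python3 - <<'E'
from station import *
import cv2
s=read_state();print(s['time_s'],s['ee_pos'],s['tool_rot'],s['finger_gap'])
for n in('scene','side','wrist'):
    f=grab_frame(n);cv2.imwrite(f'pics/{n}0.png',f['color'][:,:,::-1]);print(n,f['fx'],f['fy'],f['cx'],f['cy'],f.get('cam_to_world',f.get('mount')))
E
```

```text
pics
0.0 [5.24765760e-01 5.60485303e-05 2.38173296e-01] [[-5.03435286e-06  9.99999280e-01 -1.20038361e-03]
 [ 9.99999954e-01  5.39818542e-06  3.03093860e-04]
 [ 3.03100121e-04 -1.20038203e-03 -9.99999234e-01]] 0.08832686803785564
scene 509.55515288530154 509.55515288530154 321.05528977306403 237.37855479255472 [[ 0.06724048  0.7259277  -0.68447621  1.06548905]
 [ 0.99757452 -0.03654186  0.05924331 -0.07160334]
 [ 0.01799432 -0.68679958 -0.72662407  0.70045306]
 [ 0.          0.          0.          1.        ]]
side 537.9994965788652 537.9994965788652 317.8934875899714 233.7489492725114 [[-0.9662067  -0.14565905  0.21266889  0.26334681]
 [-0.25776349  0.54081267 -0.80067449  0.72691649]
 [ 0.00161145 -0.82843533 -0.56008241  0.56800166]
 [ 0.          0.          0.          1.        ]]
wrist 342.20907510732025 342.20907510732025 320.5883331752452 236.3800734863599 [[-1.09669851e-04 -9.50070503e-01 -3.12035298e-01  8.19752799e-02]
 [ 9.99999684e-01 -3.49729010e-04  7.13372500e-04  2.80380452e-04]
 [-7.86881965e-04 -3.12035121e-01  9.50070242e-01 -1.46234275e-01]
 [ 0.00000000e+00  0.00000000e+00  0.00000000e+00  1.00000000e+00]]
```

View pics/scene0.png

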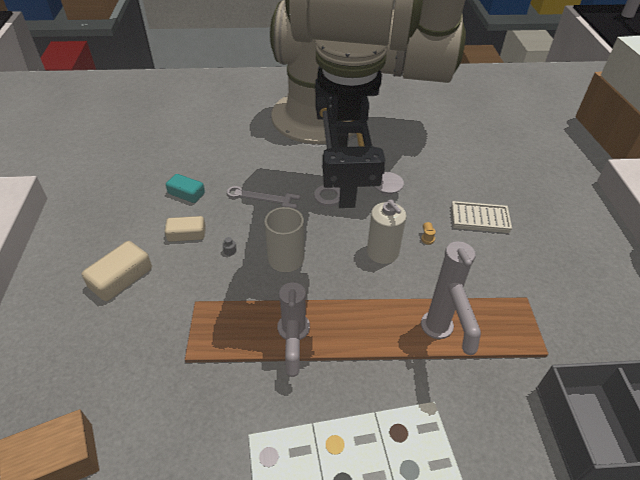

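View pics/side0.png

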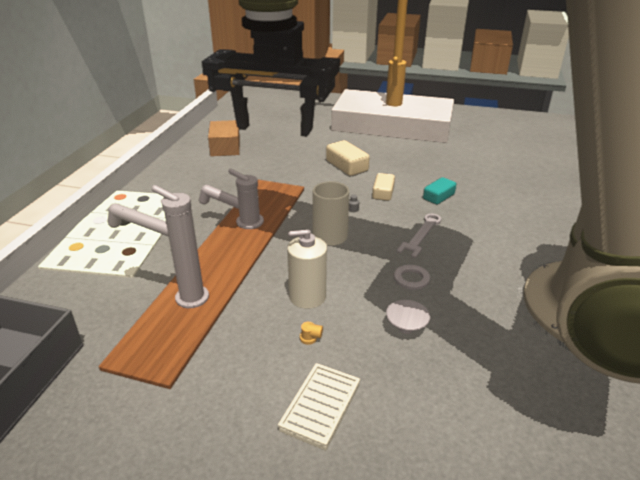

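```bash
cat > h.py <<'E'
from station import *
import numpy as np, cv2
def cast(f,px,z,T=None):
    T=f['cam_to_world'] if T is None else T
    px=np.atleast_2d(np.array(px,float))
    d=np.c_[(px[:,0]-f['cx'])/f['fx'],(px[:,1]-f['cy'])/f['fy'],np.ones(len(px))]@T[:3,:3].T
    t=(z-T[2,3])/d[:,2]
    return (T[:3,3]+d*t[:,None])[:,:2]
def proj(f,P,T=None):
    T=f['cam_to_world'] if T is None else T
    c=(np.atleast_2d(P)-T[:3,3])@T[:3,:3]
    return np.c_[f['fx']*c[:,0]/c[:,2]+f['cx'],f['fy']*c[:,1]/c[:,2]+f['cy']]
def wrist():
    s=read_state();f=grab_frame('wrist');T=np.eye(4);T[:3,:3]=s['tool_rot'];T[:3,3]=s['ee_pos']
    return f,T@np.array(f['mount'])
def blob(mask,seed,r=4):
    n,l,st,c=cv2.connectedComponentsWithStats(mask.astype(np.uint8))
    k=l[int(seed[1]),int(seed[0])]
    if k==0: return None
    m=(l==k).astype(np.uint8)
    return max(cv2.findContours(m,cv2.RETR_EXTERNAL,cv2.CHAIN_APPROX_NONE)[0],key=cv2.contourArea)[:,0]
def rect(f,c,z,T=None):
    p=cast(f,c,z,T).astype(np.float32);return cv2.minAreaRect(p),p
E
python3 - <<'E'
from h import *
f=grab_frame('scene');g=grab_frame('side')
hsv=cv2.cvtColor(f['color'],cv2.COLOR_RGB2HSV);hs=cv2.cvtColor(g['color'],cv2.COLOR_RGB2HSV)
for p in [(230,340),(482,210),(184,226),(120,268),(285,260),(385,250),(60,200),(300,130)]: print(p,hsv[p[1],p[0]])
for nm,F,px in(('scene',f,[(194,301),(531,298),(547,355),(186,359)]),('side',g,[(104,366),(257,181),(304,187),(172,380)])):
    print(nm,'board',cast(F,px,.01).round(4).tolist())
print('taps',cast(f,[(294,328),(437,325)],.01).round(3).tolist(),cast(g,[(191,296),(250,221)],.01).round(3).tolist())
print('dish',cast(f,[(454,203),(508,205),(511,231),(453,228)],.014).round(3).tolist(),cast(g,[(318,365),(359,377),(323,443),(280,426)],.012).round(3).tolist())
print('soapS',cast(f,[(184,223)],.03).round(3),cast(g,[(384,182)],.03).round(3),'big',cast(f,[(116,262)],.03).round(3))
print('tumb',cast(f,[(285,222)],.098).round(3),cast(g,[(331,194)],.098).round(3))
print('disp',cast(f,[(388,215)],.098).round(3),cast(g,[(307,248)],.098).round(3))
print('elbow,cart',cast(f,[(428,240),(229,252)],.0).round(3))
E
```

```text
(230, 340) [ 12 123  95]
(482, 210) [ 21  35 218]
(184, 226) [ 20  63 210]
(120, 268) [ 20  62 206]
(285, 260) [23 31 98]
(385, 250) [ 24  25 103]
(60, 200) [ 20  12 131]
(300, 130) [ 19  44 111]
scene board [[0.5494, -0.2356], [0.5738, 0.33], [0.6821, 0.3166], [0.6575, -0.2365]]
side board [[0.6729, 0.3143], [0.6551, -0.2335], [0.5494, -0.2345], [0.5723, 0.3123]]
taps [[0.611, -0.072], [0.618, 0.158]] [[0.624, 0.151], [0.612, -0.079]]
dish [[0.338, 0.256], [0.349, 0.362], [0.42, 0.345], [0.407, 0.236]] [[0.392, 0.239], [0.335, 0.245], [0.356, 0.353], [0.412, 0.344]]
soapS [[ 0.385 -0.267]] [[ 0.384 -0.264]] big [[ 0.474 -0.372]]
tumb [[ 0.46 -0.08]] [[ 0.452 -0.071]]
disp [[0.451 0.095]] [[0.448 0.096]]
elbow,cart [[ 0.423  0.187]
 [ 0.434 -0.186]]
```

Run:
```python
import cv2
a=cv2.imread('pics/scene0.png')
cv2.imwrite('pics/crop1.png',cv2.resize(a[170:310,60:320],None,fx=3,fy=3,interpolation=2))
```

```text
(no output)
```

View pics/crop1.png

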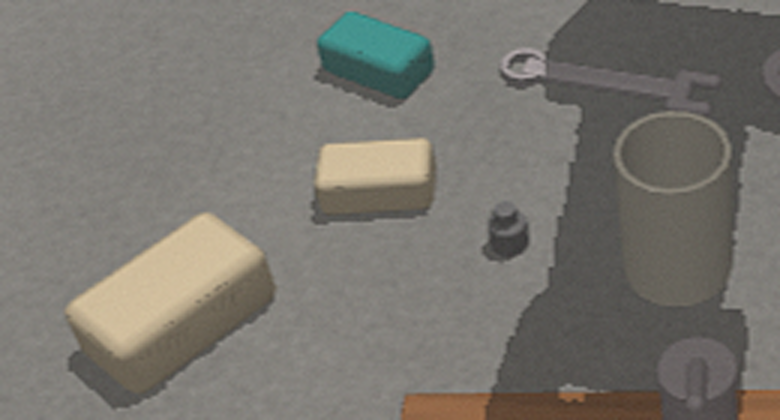

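jog_arm(deltas="0 0 0 50 -25 0 -1; 0 0 0 50 -25 0 -1; 0 0 0 50 -25 0 -1; 0 0 0 50 -25 0 -1; 0 0 0 50 -25 0 -1; 0 0 0 48 -23 30 -1; 0 0 8 0 0 40 -1; 0 0 0 0 0 0 -1")

```text
time_s: 1.25
ee_pos: [0.3722, 0.3071, 0.1671]
tool_rot: [[0.142, 0.99, 0.001], [0.99, -0.142, 0.001], [0.002, 0.001, -1.0]]
force: [-0.1, 0.4, -0.8]
finger_gap: 0.0877
```

Run:
```python
from h import *
f,T=wrist();print(read_state()['ee_pos'])
cv2.imwrite('pics/w1.png',f['color'][:,:,::-1])
f=grab_frame('scene');g=grab_frame('side')
for nm,F,seed in(('scene',f,(230,340)),('side',g,(240,230))):
    hsv=cv2.cvtColor(F['color'],cv2.COLOR_RGB2HSV)
    m=(hsv[...,0]<17)&(hsv[...,1]>85)
    if nm=='scene': m[:295]=0;m[362:]=0
    c=blob(m,seed);print(nm,len(c),c.min(0),c.max(0))
    h=cv2.convexHull(c)[:,0]
    R=cv2.minAreaRect(cast(F,h,.01).astype(np.float32));print(R)
    P=cast(F,c,.01)
    # edges in a frame turned by -0.04
    a=-.04;u=np.array([np.cos(a),np.sin(a)]);v=np.array([-np.sin(a),np.cos(a)])
    q=np.c_[P@u,P@v]
    lo,hi=q.min(0),q.max(0)
    def fit(sel,i):
        s=q[sel]; k=np.polyfit(s[:,1-i],s[:,i],1)
        for _ in range(4):
            r=s[:,i]-np.polyval(k,s[:,1-i]); s=s[abs(r)<max(.0012,1.0*np.std(r))]; k=np.polyfit(s[:,1-i],s[:,i],1)
        return k,len(s)
    print('far(robot side)',fit(q[:,0]<lo[0]+.02,0),'near',fit(q[:,0]>hi[0]-.02,0),'ylo',fit(q[:,1]<lo[1]+.02,1),'yhi',fit(q[:,1]>hi[1]-.02,1))
```

```text
[0.37319905 0.30742702 0.16890268]
scene 303 [185 301] [285 361]
((0.6093180775642395, -0.16120004653930664), (0.15206290781497955, 0.11166129261255264), 86.90030670166016)
far(robot side) (array([0.01410064, 0.56136838]), 82) near (array([-1.09374729e-04,  6.70358160e-01]), 95) ylo (array([-0.00237134, -0.2100571 ]), 56) yhi (array([ 0.07465984, -0.11401573]), 20)Traceback (most recent call last):
  File "<stdin>", line 9, in <module>
TypeError: object of type 'NoneType' has no len()
```

View pics/w1.png

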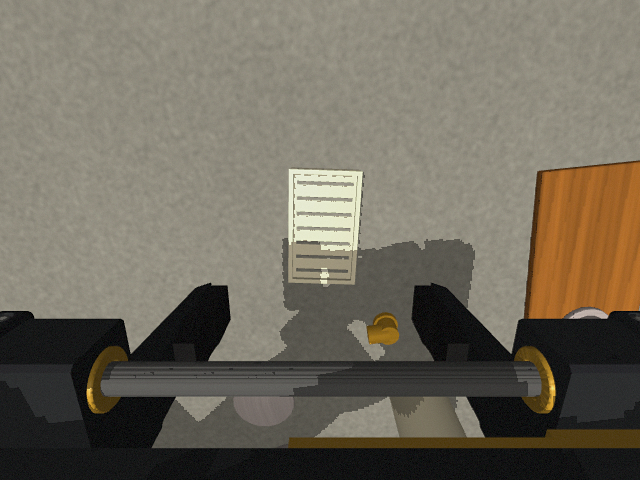

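Run:
```python
from h import *
f,T=wrist()
c=cast(f,[(289.5,169),(363,170.5),(355.5,284),(289,284)],.014,T);print(c.round(4).tolist(),c.mean(0))
print('len',np.linalg.norm(c-np.roll(c,1,0),axis=1), 'yaw deg',np.degrees([np.arctan2(-(c[0]-c[3])[0],(c[0]-c[3])[1]),np.arctan2(-(c[1]-c[2])[0],(c[1]-c[2])[1])]))
print('board corner',cast(f,[(538,170),(526,318)],.01,T))
print('elbow',cast(f,[(383,329)],.02,T))
```

```text
[[0.3554, 0.356], [0.4189, 0.3455], [0.4001, 0.2376], [0.336, 0.2471]] [0.37759601 0.29653096]
len [0.11063396 0.06437825 0.10949206 0.06477729] yaw deg [-10.0597543   -9.86286181]
board corner [[0.57383132 0.32291385]
 [0.56923062 0.17184233]]
elbow [[0.42152239 0.1872937 ]]
```

jog_arm(deltas="0 0 1.5 -10 6 30 -1; 0 0 0 0 0 45 -1; 0 0 0 0 0 45 -1; 0 0 0 0 0 20 -1; 0 0 0 0 0 10 -1; 0 0 0 0 0 0 -1")

```text
time_s: 2.2
ee_pos: [0.3884, 0.2969, 0.0242]
tool_rot: [[0.169, 0.985, 0.023], [0.986, -0.169, 0.011], [0.015, 0.02, -1.0]]
force: [-0.4, 0.2, -0.2]
finger_gap: 0.0881
```

Run:
```python
from h import *
s=read_state();print(s['ee_pos'],s['tool_rot'],s['force'])
```

```text
[0.38837866 0.29688201 0.02422229] [[ 0.16862458  0.98542049  0.02263193]
 [ 0.98556848 -0.16890692  0.01119079]
 [ 0.01485033  0.02041828 -0.99968123]] [-0.37680951  0.2332442  -0.17382892]
```

```bash
cat > to.py <<'E'
import sys
from h import *
from scipy.spatial.transform import Rotation as Ro
x,y,z,a=map(float,sys.argv[1:5]);a=np.radians(a)
s=read_state();R=np.array(s['tool_rot']);p=np.array(s['ee_pos'])
G=np.array([[-np.sin(a),np.cos(a),0],[np.cos(a),np.sin(a),0],[0,0,-1.]])
print('t',round(s['time_s'],2),'pos',p.round(4),'gap',round(s['finger_gap'],4),'F',np.round(s['force'],1))
print('rot',np.degrees(Ro.from_matrix(R.T@G).as_rotvec()).round(1),'shift(cur axes)',(1e3*R.T@(np.array([x,y,z])-p)).round(1),'(goal axes)',(1e3*G.T@(np.array([x,y,z])-p)).round(1))
E
python3 to.py .3776 .2965 .005 -9.7
```

```text
t 2.2 pos [0.3884 0.2969 0.0242] gap 0.0881 F [-0.4  0.2 -0.2]
rot [ 1.2 -0.9 -0. ] shift(cur axes) [ -2.5 -10.9  19. ] (goal axes) [ -2.2 -10.6  19.2]
```

jog_arm(deltas="1.2 -0.9 0 -2.5 -11 0 -1; 0 0 0 0 0 0 -1")

```text
time_s: 2.45
ee_pos: [0.3773, 0.2966, 0.0258]
tool_rot: [[0.169, 0.986, 0.001], [0.986, -0.169, -0.0], [-0.0, 0.001, -1.0]]
force: [0.2, -0.3, 0.4]
finger_gap: 0.0882
```

```bash
python3 to.py .3776 .2965 .005 -9.7
```

```text
t 2.45 pos [0.3773 0.2966 0.0258] gap 0.0882 F [ 0.2 -0.3  0.4]
rot [ 0.  0. -0.] shift(cur axes) [-0.   0.3 20.8] (goal axes) [-0.   0.3 20.8]
```

jog_arm(deltas="0 0 0 0 0 10 -1; 0 0 0 0 0 10 -1; 0 0 0 0 0 0 -1; 0 0 0 0 0 0 0.3; 0 0 0 0 0 0 0.6; 0 0 0 0 0 0 0.6; 0 0 0 0 0 0 0.6")

```text
time_s: 3.32
ee_pos: [0.3774, 0.2967, 0.0048]
tool_rot: [[0.168, 0.986, 0.001], [0.986, -0.168, -0.0], [0.0, 0.001, -1.0]]
force: [0.0, -0.0, -2.2]
finger_gap: 0.0637
```

```bash
python3 to.py .3776 .2965 .15 -9.7
```

```text
t 3.33 pos [0.3774 0.2967 0.0048] gap 0.0637 F [ 0.  -0.  -2.2]
rot [ 0.1 -0.   0. ] shift(cur axes) [  -0.2    0.4 -145.2] (goal axes) [  -0.2    0.2 -145.2]
```

jog_arm(deltas="0 0 0 0 0 -30 1; 0 0 0 0 0 -50 1; 0 0 0 0 0 -50 1; 0 0 0 0 0 -50 1; 0 0 0 0 0 0 1")

```text
time_s: 3.95
ee_pos: [0.3768, 0.2963, 0.1898]
tool_rot: [[0.169, 0.986, -0.0], [0.986, -0.169, -0.001], [-0.001, -0.0, -1.0]]
force: [-0.3, -0.4, -3.3]
finger_gap: 0.0635
```

```bash
python3 to.py .42 .04 .20 -2.3
python3 - <<'E'
from h import *
f=grab_frame('scene');g=grab_frame('side')
for nm,F in(('scene',f),('side',g)):
    hsv=cv2.cvtColor(F['color'],cv2.COLOR_RGB2HSV)
    W=proj(F,[[.53,-.26,.01],[.53,.34,.01],[.71,.34,.01],[.69,-.26,.01]]).astype(np.int32)
    r=np.zeros(hsv.shape[:2],np.uint8);cv2.fillConvexPoly(r,W,1)
    m=(hsv[...,0]<18)&(hsv[...,1]>80)&(r>0)
    ys,xs=np.nonzero(m)
    P=cast(F,np.c_[xs,ys],.01)
    a=-.04;u=np.array([np.cos(a),np.sin(a)]);v=np.array([-np.sin(a),np.cos(a)])
    q=np.c_[P@u,P@v]
    n,l,st,c=cv2.connectedComponentsWithStats(m.astype(np.uint8)); print(nm,st[1:][st[1:,4]>200].tolist())
    # robust edges: bin along length, take min/max across
    def edge(i,fn,n,lo,hi):
        b=np.linspace(lo,hi,n+1);X=[];Y=[]
        for k in range(n):
            s=q[(q[:,1-i]>b[k])&(q[:,1-i]<b[k+1]),i]
            if len(s)>5:X.append((b[k]+b[k+1])/2);Y.append(fn(s))
        X,Y=map(np.array,(X,Y));ok=np.ones(len(X),bool)
        for _ in range(5):
            kf=np.polyfit(X[ok],Y[ok],1);rr=abs(Y-np.polyval(kf,X));ok=rr<max(.001,2*np.median(rr))
        return np.round(kf,4),ok.sum(),round(float(np.polyval(kf,(lo+hi)/2)),4)
    cu=np.array([.613,.04]);c0=cu@u;c1=cu@v
    print('robotside',edge(0,np.min,40,c1-.27,c1+.27),'cust',edge(0,np.max,40,c1-.27,c1+.27),'ylo',edge(1,np.min,12,c0-.05,c0+.05),'yhi',edge(1,np.max,12,c0-.05,c0+.05),'c0c1',c0,c1)
E
```

```text
t 3.95 pos [0.3768 0.2963 0.1898] gap 0.0635 F [-0.3 -0.4 -3.3]
rot [-0.   0.  -7.4] shift(cur axes) [-245.4   85.8  -10. ] (goal axes) [-254.4   53.5  -10.2]
scene [[300, 298, 248, 63, 12045], [185, 301, 101, 61, 5570]]
robotside (array([-0.    ,  0.5592]), np.int64(31), 0.5592) cust (array([-1.000e-04,  6.709e-01]), np.int64(39), 0.6709) ylo (array([-0.0008, -0.2118]), np.int64(12), -0.2122) yhi (array([0.0012, 0.3448]), np.int64(12), 0.3456) c0c1 0.610910092015714 0.06448146612284586
side [[99, 222, 165, 167, 9751]]
robotside (array([-0.003 ,  0.5558]), np.int64(24), 0.5556) cust (array([0.1088, 0.6421]), np.int64(24), 0.6491) ylo (array([ 2.2293, -1.5307]), np.int64(11), -0.1688) yhi (array([0.0029, 0.3468]), np.int64(12), 0.3486) c0c1 0.610910092015714 0.06448146612284586
```

jog_arm(deltas="0 0 0 0 0 -12 1; 0 0 0 -49 17 0 1; 0 0 0 -49 17 0 1; 0 0 0 -49 17 0 1; 0 0 0 -49 17 0 1; 0 0 0 -49 17 0 1; 0 0 -7.4 0 0 0 1; 0 0 0 0 0 0 1")

```text
time_s: 5.05
ee_pos: [0.417, 0.0314, 0.195]
tool_rot: [[0.038, 0.999, -0.02], [0.999, -0.038, -0.005], [-0.006, -0.02, -1.0]]
force: [-0.1, 0.5, -1.5]
finger_gap: 0.0638
```

```bash
python3 to.py .616 .042 .20 -2.3
python3 - <<'E'
from h import *
f,T=wrist();cv2.imwrite('pics/w2.png',f['color'][:,:,::-1])
E
```

```text
t 5.05 pos [0.417  0.0314 0.195 ] gap 0.0638 F [-0.1  0.5 -1.5]
rot [-1.1  0.4  0.1] shift(cur axes) [ 18.  198.3  -9. ] (goal axes) [ 18.6 198.4  -5. ]
```

jog_arm(deltas="-1.1 0.4 0 18 0 0 1; 0 0 0 0 45 0 1; 0 0 0 0 45 0 1; 0 0 0 0 45 0 1; 0 0 0 0 45 0 1; 0 0 0 0 18 0 1; 0 0 0 0 0 0 1")

```text
time_s: 5.98
ee_pos: [0.6195, 0.0554, 0.1932]
tool_rot: [[0.039, 0.999, 0.001], [0.999, -0.039, 0.005], [0.005, 0.001, -1.0]]
force: [0.1, 0.8, -2.0]
finger_gap: 0.0639
```

```bash
python3 to.py .616 .042 .06 -2.3
python3 - <<'E'
from h import *
f,T=wrist();cv2.imwrite('pics/w2.png',f['color'][:,:,::-1])
E
```

```text
t 5.97 pos [0.6195 0.0554 0.1932] gap 0.0639 F [ 0.1  0.8 -2. ]
rot [ 0.1 -0.3  0.1] shift(cur axes) [-14.2  -3.1 133.1] (goal axes) [-13.5  -2.9 133.2]
```

View pics/w2.png

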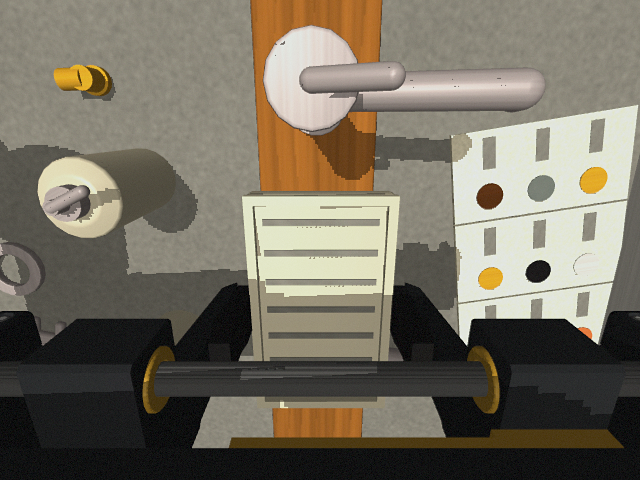

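Run:
```python
from h import *
from scipy.spatial.transform import Rotation as Ro
a=cv2.imread('pics/w2.png')[180:420,230:410];cv2.imwrite('pics/c2.png',cv2.resize(a,None,fx=3,fy=2.4))
f,T=wrist();K=np.array([[f['fx'],0,f['cx']],[0,f['fy'],f['cy']],[0,0,1]])
# image left = -x, image top=+y ; corners as dish (x,y)
for px in([(244,197),(400,195),(378,404),(263,402)],):
    ok,rv,tv=cv2.solvePnP(np.array([[-.032,.054,.014],[.032,.054,.014],[.032,-.054,.014],[-.032,-.054,.014]]),np.array(px,float),K,None)
    R=T[:3,:3]@cv2.Rodrigues(rv)[0];print(R.round(3),(T[:3,:3]@tv[:,0]+T[:3,3]).round(4))
```

```text
[[ 0.999  0.041 -0.012]
 [-0.042  0.999 -0.019]
 [ 0.011  0.02   1.   ]] [0.6196 0.055  0.1849]
```

View pics/c2.png

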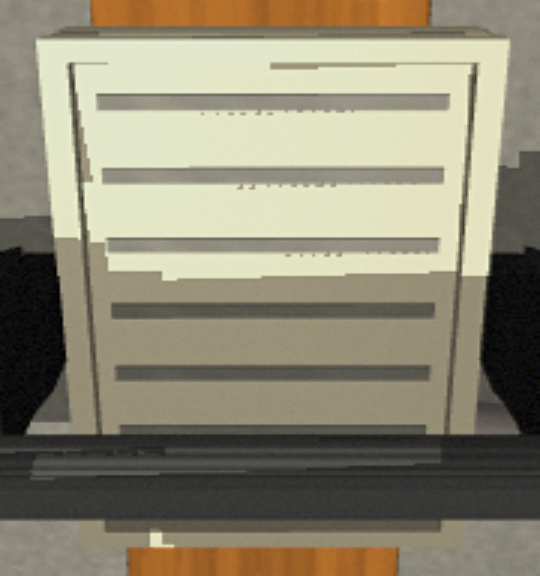

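Run:
```python
from h import *
f,T=wrist();im=cv2.cvtColor(f['color'],cv2.COLOR_RGB2HSV);m=(im[...,0]<18)&(im[...,1]>85)
for r in (8,16,150,165,180,420,428):
    x=np.nonzero(m[r,180:450])[0]+180;e=cast(f,[(x.min()-.5,r),(x.max()+.5,r)],.01,T);print(r,x.min(),x.max(),e.round(4).tolist(),e.mean(0).round(4))
```

```text
8 252 382 [[0.5684, 0.2319], [0.6776, 0.2277]] [0.623  0.2298]
16 252 382 [[0.5678, 0.2261], [0.6777, 0.2219]] [0.6227 0.224 ]
150 260 375 [[0.5642, 0.1169], [0.6729, 0.1126]] [0.6186 0.1148]
165 260 375 [[0.5629, 0.1031], [0.6731, 0.0988]] [0.618  0.1009]
180 261 374 [[0.5626, 0.0889], [0.6723, 0.0846]] [0.6174 0.0867]
420 274 362 [[0.5513, -0.2047], [0.6604, -0.2091]] [ 0.6058 -0.2069]
428 193 362 [[0.4501, -0.2132], [0.6603, -0.2217]] [ 0.5552 -0.2174]
```

jog_arm(deltas="0.1 -0.3 0 -14 -3 0 1; 0 0 0 0 0 35 1; 0 0 0 0 0 35 1; 0 0 0 0 0 35 1; 0 0 0 0 0 25 1; 0 0 0 0 0 10 1; 0 0 0 0 0 0 1")

```text
time_s: 7.0
ee_pos: [0.6121, 0.0359, 0.0543]
tool_rot: [[0.042, 0.999, 0.004], [0.999, -0.042, -0.003], [-0.003, 0.004, -1.0]]
force: [0.1, -1.3, -1.3]
finger_gap: 0.0635
```

```bash
python3 to.py .6157 .042 .0155 -2.3
```

```text
t 7.0 pos [0.6121 0.0359 0.0543] gap 0.0635 F [ 0.1 -1.3 -1.3]
rot [ 0.2  0.2 -0.1] shift(cur axes) [ 6.4  3.1 38.8] (goal axes) [ 6.2  3.3 38.8]
```

jog_arm(deltas="0.2 0.2 0 6.3 3.2 0 1; 0 0 0 0 0 15 1; 0 0 0 0 0 13 1; 0 0 0 0 0 5 1; 0 0 0 0 0 0 1")

```text
time_s: 7.62
ee_pos: [0.6168, 0.0423, 0.0212]
tool_rot: [[0.042, 0.999, 0.004], [0.999, -0.042, 0.0], [0.0, 0.004, -1.0]]
force: [0.7, -0.7, -2.3]
finger_gap: 0.0635
```

```bash
python3 to.py .6157 .042 .0155 -2.3
```

```text
t 7.62 pos [0.6168 0.0423 0.0212] gap 0.0635 F [ 0.7 -0.7 -2.3]
rot [ 0.2 -0.  -0.1] shift(cur axes) [-0.4 -1.1  5.6] (goal axes) [-0.4 -1.1  5.7]
```

Lower to contact, then open slowly.

jog_arm(deltas="0.2 0 0 -0.4 -1.1 3 1; 0 0 0 0 0 3 1; 0 0 0 0 0 1 1; 0 0 0 0 0 0 1")

```text
time_s: 8.12
ee_pos: [0.6161, 0.0418, 0.0149]
tool_rot: [[0.042, 0.999, 0.001], [0.999, -0.042, 0.0], [0.0, 0.001, -1.0]]
force: [0.2, -1.2, -2.1]
finger_gap: 0.0634
```

```bash
python3 to.py .6157 .042 .0148 -2.3
```

```text
t 8.12 pos [0.6161 0.0418 0.0149] gap 0.0634 F [ 0.2 -1.2 -2.1]
rot [ 0.1 -0.  -0.1] shift(cur axes) [ 0.2 -0.4  0.1] (goal axes) [ 0.2 -0.4  0.1]
```

jog_arm(deltas="0 0 0 0 0 1 1; 0 0 0 0 0 0 1; 0 0 0 0 0 1 1; 0 0 0 0 0 0 1")

```text
time_s: 8.62
ee_pos: [0.6163, 0.0418, 0.0149]
tool_rot: [[0.042, 0.999, 0.002], [0.999, -0.042, -0.0], [-0.0, 0.002, -1.0]]
force: [0.9, -0.3, -2.3]
finger_gap: 0.0639
```

jog_arm(deltas="0 0 0 0 0 2 1; 0 0 0 0 0 2 1; 0 0 0 0 0 0 1")

```text
time_s: 9.0
ee_pos: [0.6166, 0.0418, 0.0151]
tool_rot: [[0.042, 0.999, 0.003], [0.999, -0.042, -0.001], [-0.001, 0.003, -1.0]]
force: [0.2, 1.0, -2.0]
finger_gap: 0.0637
```

jog_arm(deltas="0 0 0 0 0 0 0; 0 0 0 0 0 0 -1; 0 0 0 0 0 0 -1; 0 0 0 0 0 -20 -1; 0 0 0 0 0 -50 -1; 0 0 0 0 0 -50 -1; 0 0 0 0 0 -50 -1; 0 0 0 0 0 -40 -1")

```text
time_s: 10.0
ee_pos: [0.6151, 0.042, 0.2341]
tool_rot: [[0.042, 0.999, 0.002], [0.999, -0.042, -0.001], [-0.0, 0.002, -1.0]]
force: [-0.3, -0.3, 0.3]
finger_gap: 0.0881
```

```bash
python3 to.py .39 .095 .24 0;  python3 - <<'E'
from h import *
f=grab_frame('scene');a=f['color'][:,:,::-1];cv2.imwrite('pics/s3.png',cv2.resize(a[180:380,180:560],None,fx=2.1,fy=2.1))
E
```

```text
t 10.0 pos [0.6151 0.042  0.2341] gap 0.0881 F [-0.3 -0.3  0.3]
rot [ 0.1  0.  -2.4] shift(cur axes) [  43.6 -227.1   -6.4] (goal axes) [  53.  -225.1   -5.9]
```

View pics/s3.png

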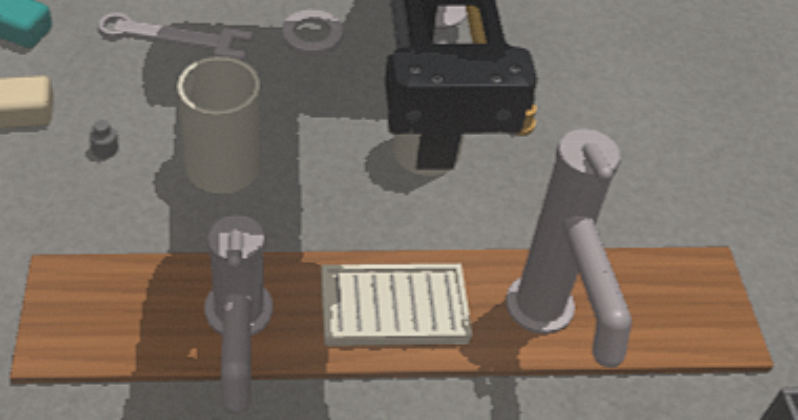

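jog_arm(deltas="0 0 -2.4 0 -20 -15 -1; 0 0 0 12 -50 0 -1; 0 0 0 20 -50 0 -1; 0 0 0 20 -45 0 -1; 0 0 0 0 0 0 -1")

```text
time_s: 10.68
ee_pos: [0.4463, 0.0957, 0.2595]
tool_rot: [[-0.001, 1.0, 0.022], [1.0, 0.001, -0.002], [-0.002, 0.022, -1.0]]
force: [1.8, -1.0, -1.0]
finger_gap: 0.0882
```

```bash
python3 to.py .45 .095 .2 0;  python3 - <<'E'
from h import *
f,T=wrist();cv2.imwrite('pics/w4.png',f['color'][:,:,::-1])
E
```

```text
t 10.68 pos [0.4463 0.0957 0.2595] gap 0.0882 F [ 1.8 -1.  -1. ]
rot [1.3 0.1 0.1] shift(cur axes) [-0.6  2.4 59.6] (goal axes) [-0.7  3.7 59.5]
```

View pics/w4.png

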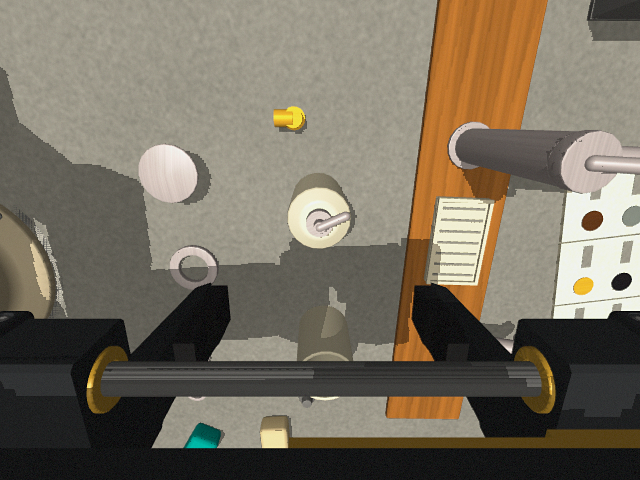

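Run:
```python
from h import *
f,T=wrist()
print('disp',cast(f,[(319,217),(288,217),(350,217),(319,186),(319,248)],.098,T).round(4).tolist())
print('tumb top?',cast(f,[(299,360),(351,360)],.098,T).round(4).tolist())
print('taps flange left/top',cast(f,[(448,146),(475,122)],.014,T).round(4).tolist())
```

```text
disp [[0.4505, 0.0945], [0.4217, 0.0947], [0.4794, 0.0943], [0.4505, 0.1234], [0.4504, 0.0638]]
tumb top? [[0.4288, -0.0642], [0.4848, -0.0653]]
taps flange left/top [[0.5965, 0.1531], [0.6233, 0.1785]]
```

Run:
```python
from h import *
f=grab_frame('scene');cv2.imwrite('pics/s5.png',cv2.resize(f['color'][290:365,180:560,::-1],None,fx=2.1,fy=6))
hsv=cv2.cvtColor(f['color'],cv2.COLOR_RGB2HSV);m=(hsv[...,0]<18)&(hsv[...,1]>80)
for r in range(306,346,3):
    x=np.nonzero(m[r,180:560])[0]+180;d=np.diff(x);k=np.nonzero(d>8)[0]
    print(r,[(x[i],x[i+1],cast(f,[(x[i]+.5,r),(x[i+1]-.5,r)],.014).round(4).tolist()) for i in k])
```

```text
306 [(np.int64(279), np.int64(306), [[0.5701, -0.0942], [0.5724, -0.0516]]), (np.int64(332), np.int64(400), [[0.5748, -0.0073], [0.5808, 0.1032]]), (np.int64(429), np.int64(471), [[0.5835, 0.1529], [0.5872, 0.221]])]
309 [(np.int64(280), np.int64(305), [[0.5762, -0.0927], [0.5783, -0.0535]]), (np.int64(332), np.int64(400), [[0.5808, -0.0078], [0.5868, 0.1022]]), (np.int64(428), np.int64(472), [[0.5894, 0.15], [0.5933, 0.221]])]
312 [(np.int64(280), np.int64(305), [[0.5821, -0.0927], [0.5842, -0.0538]]), (np.int64(332), np.int64(401), [[0.5867, -0.0083], [0.5928, 0.1028]]), (np.int64(426), np.int64(454), [[0.5951, 0.1454], [0.5976, 0.1898]]), (np.int64(456), np.int64(473), [[0.5978, 0.1947], [0.5993, 0.2211]])]
315 [(np.int64(280), np.int64(305), [[0.588, -0.0928], [0.5901, -0.0541]]), (np.int64(332), np.int64(401), [[0.5926, -0.0087], [0.5986, 0.1017]]), (np.int64(422), np.int64(453), [[0.6006, 0.1376], [0.6033, 0.1867]]), (np.int64(457), np.int64(475), [[0.6038, 0.1949], [0.6053, 0.2227]])]
318 [(np.int64(279), np.int64(308), [[0.5937, -0.0945], [0.5962, -0.0495]]), (np.int64(332), 
[... 1781 characters left out ...]
), np.int64(448), [[0.6406, 0.1406], [0.6422, 0.169]]), (np.int64(463), np.int64(480), [[0.6436, 0.1943], [0.645, 0.2197]])]
339 [(np.int64(284), np.int64(301), [[0.6333, -0.0872], [0.6347, -0.0623]]), (np.int64(333), np.int64(405), [[0.6376, -0.0109], [0.6438, 0.1001]]), (np.int64(462), np.int64(480), [[0.6489, 0.1913], [0.6504, 0.2181]])]
342 [(np.int64(285), np.int64(300), [[0.6388, -0.0857], [0.64, -0.0641]]), (np.int64(333), np.int64(404), [[0.643, -0.0114], [0.6491, 0.0976]]), (np.int64(462), np.int64(479), [[0.6543, 0.1899], [0.6557, 0.215]])]
345 [(np.int64(284), np.int64(300), [[0.644, -0.0874], [0.6453, -0.0643]]), (np.int64(461), np.int64(479), [[0.6595, 0.187], [0.661, 0.2135]])]
```

jog_arm(deltas="1.3 0 0 0 4 0 -1; 0 0 0 0 0 40 -1; 0 0 0 0 0 35 -1; 0 0 0 0 0 0 -1")

```text
time_s: 11.32
ee_pos: [0.457, 0.0924, 0.182]
tool_rot: [[0.004, 1.0, -0.004], [1.0, -0.004, -0.003], [-0.003, -0.004, -1.0]]
force: [0.6, 0.3, 0.6]
finger_gap: 0.0879
```

```bash
python3 to.py .4505 .0945 .071 0
```

```text
t 11.32 pos [0.457  0.0924 0.182 ] gap 0.0879 F [0.6 0.3 0.6]
rot [-0.2  0.2 -0.2] shift(cur axes) [  2.3  -6.1 111. ] (goal axes) [  2.1  -6.5 111. ]
```

jog_arm(deltas="-0.2 0.2 0 2.2 -6.3 0 -1; 0 0 0 0 0 0 -1; 0 0 0 0 0 25 -1; 0 0 0 0 0 25 -1; 0 0 0 0 0 25 -1; 0 0 0 0 0 0 -1")

```text
time_s: 12.08
ee_pos: [0.4551, 0.0945, 0.1119]
tool_rot: [[0.004, 1.0, 0.011], [1.0, -0.004, 0.0], [0.001, 0.011, -1.0]]
force: [0.1, 0.2, 0.5]
finger_gap: 0.0881
```

```bash
python3 to.py .4505 .0945 .071 0
```

```text
t 12.07 pos [0.4551 0.0945 0.1119] gap 0.0881 F [0.1 0.2 0.5]
rot [ 0.7 -0.  -0.2] shift(cur axes) [-0.1 -5.1 40.8] (goal axes) [-0.  -4.6 40.9]
```

jog_arm(deltas="0.7 0 0 0 -5 0 -1; 0 0 0 0 0 0 -1; 0 0 0 0 0 14 -1; 0 0 0 0 -1 14 -1; 0 0 0 0 -1 11 -1; 0 0 0 0 0 0 -1")

```text
time_s: 12.82
ee_pos: [0.4495, 0.0946, 0.0737]
tool_rot: [[0.004, 1.0, 0.004], [1.0, -0.004, 0.0], [0.0, 0.004, -1.0]]
force: [-1.1, -0.1, -0.1]
finger_gap: 0.0881
```

```bash
python3 to.py .4505 .0945 .071 0
```

```text
t 12.82 pos [0.4495 0.0946 0.0737] gap 0.0881 F [-1.1 -0.1 -0.1]
rot [ 0.2 -0.  -0.2] shift(cur axes) [-0.1  1.   2.7] (goal axes) [-0.1  1.   2.7]
```

jog_arm(deltas="0.2 0 0 0 1 2 -1; 0 0 0 0 0 0 0.2; 0 0 0 0 0 0 0.5; 0 0 0 0 0 0 0.7; 0 0 0 0 0 0 0.9; 0 0 0 0 0 0 0.9")

```text
time_s: 13.58
ee_pos: [0.4509, 0.0945, 0.0723]
tool_rot: [[0.004, 1.0, 0.001], [1.0, -0.004, 0.0], [0.0, 0.001, -1.0]]
force: [0.1, 0.1, -1.0]
finger_gap: 0.0592
```

```bash
python3 to.py .45 .2717 .16 0
```

```text
t 13.57 pos [0.4509 0.0945 0.0723] gap 0.0592 F [ 0.1  0.1 -1. ]
rot [ 0.1 -0.  -0.2] shift(cur axes) [177.2  -1.5 -87.6] (goal axes) [177.2  -0.9 -87.7]
```

jog_arm(deltas="0 0 0 0 0 -20 1; 0 0 0 0 0 -30 1; 0 0 0 0 0 -20 1; 0 0 0 35 0 0 1; 0 0 0 45 0 0 1; 0 0 0 45 0 0 1; 0 0 0 45 0 0 1; 0 0 0 0 0 0 1")

```text
time_s: 14.58
ee_pos: [0.4504, 0.2692, 0.1426]
tool_rot: [[0.006, 1.0, -0.003], [1.0, -0.006, 0.0], [0.0, -0.003, -1.0]]
force: [-0.9, -0.5, -2.6]
finger_gap: 0.0592
```

```bash
python3 to.py .6252 .2717 .14 0
```

```text
t 14.57 pos [0.4504 0.2692 0.1426] gap 0.0592 F [-0.9 -0.5 -2.6]
rot [-0.1 -0.  -0.4] shift(cur axes) [  3.6 174.8   2.1] (goal axes) [  2.5 174.8   2.6]
```

jog_arm(deltas="0 0 0 3 35 0 1; 0 0 0 0 40 0 1; 0 0 0 0 40 0 1; 0 0 0 0 40 0 1; 0 0 0 0 18 0 1; 0 0 0 0 0 0 1")

```text
time_s: 15.32
ee_pos: [0.6273, 0.2659, 0.1382]
tool_rot: [[0.008, 1.0, -0.009], [1.0, -0.008, -0.003], [-0.003, -0.009, -1.0]]
force: [-1.9, 0.9, -2.9]
finger_gap: 0.0596
```

```bash
python3 to.py .6252 .2717 .09 0
```

```text
t 15.32 pos [0.6273 0.2659 0.1382] gap 0.0596 F [-1.9  0.9 -2.9]
rot [-0.5  0.2 -0.5] shift(cur axes) [ 5.9 -1.7 48.2] (goal axes) [ 5.8 -2.1 48.2]
```

jog_arm(deltas="-0.5 0.2 -0.5 6 -2 0 1; 0 0 0 0 0 0 1; 0 0 0 0 0 14 1; 0 0 0 0 0 14 1; 0 0 0 0 0 14 1; 0 0 0 0 0 7 1; 0 0 0 0 0 0 1")

```text
time_s: 16.2
ee_pos: [0.6221, 0.2721, 0.0846]
tool_rot: [[-0.002, 1.0, -0.004], [1.0, 0.002, -0.0], [-0.0, -0.004, -1.0]]
force: [-0.2, 0.1, -2.3]
finger_gap: 0.059
```

```bash
python3 to.py .6252 .2717 .083 0
```

```text
t 16.2 pos [0.6221 0.2721 0.0846] gap 0.059 F [-0.2  0.1 -2.3]
rot [-0.2  0.   0.1] shift(cur axes) [-0.4  3.1  1.6] (goal axes) [-0.4  3.1  1.6]
```

jog_arm(deltas="-0.2 0 0 0 3 -1 1; 0 0 0 0 0 2 1; 0 0 0 0 0 2 1; 0 0 0 0 0 0 1")

```text
time_s: 16.7
ee_pos: [0.626, 0.2722, 0.0826]
tool_rot: [[-0.002, 1.0, 0.002], [1.0, 0.002, 0.0], [0.0, 0.002, -1.0]]
force: [0.5, -0.5, -2.7]
finger_gap: 0.0595
```

```bash
python3 to.py .6252 .2717 .082 0
```

```text
t 16.7 pos [0.626  0.2722 0.0826] gap 0.0595 F [ 0.5 -0.5 -2.7]
rot [ 0.1 -0.   0.1] shift(cur axes) [-0.5 -0.8  0.6] (goal axes) [-0.5 -0.8  0.6]
```

jog_arm(deltas="0.1 0 0 -0.4 -0.8 2 1; 0 0 0 0 0 2 1; 0 0 0 0 0 0 1")

```text
time_s: 17.08
ee_pos: [0.6261, 0.2727, 0.0826]
tool_rot: [[-0.002, 1.0, 0.005], [1.0, 0.002, 0.002], [0.002, 0.005, -1.0]]
force: [0.4, -0.4, -4.2]
finger_gap: 0.0593
```

jog_arm(deltas="0.2 0 0 0 0 -0.5 1; 0 0 0 0 0 0 0.2; 0 0 0 0 0 0 -0.4; 0 0 0 0 0 0 -1; 0 0 0 0 0 0 -1; 0 0 0 0 0 -20 -1; 0 0 0 0 0 -40 -1; 0 0 0 0 0 -40 -1")

```text
time_s: 18.08
ee_pos: [0.6256, 0.2722, 0.1865]
tool_rot: [[-0.002, 1.0, -0.001], [1.0, 0.002, 0.001], [0.001, -0.001, -1.0]]
force: [0.9, 0.5, 0.2]
finger_gap: 0.0883
```

```bash
python3 to.py .46 -.072 .22 0
```

```text
t 18.07 pos [0.6256 0.2722 0.1865] gap 0.0883 F [0.9 0.5 0.2]
rot [-0.1 -0.1  0.1] shift(cur axes) [-343.8 -166.3  -33.9] (goal axes) [-344.2 -165.6  -33.5]
```

jog_arm(deltas="0 0 0 0 -40 -45 -1; 0 0 0 0 -55 0 -1; 0 0 0 -25 -50 0 -1; 0 0 0 -60 -15 0 -1; 0 0 0 -60 0 0 -1; 0 0 0 -60 0 0 -1; 0 0 0 -60 0 0 -1; 0 0 0 -50 0 0 -1")

```text
time_s: 19.08
ee_pos: [0.4632, -0.0491, 0.2476]
tool_rot: [[-0.008, 1.0, 0.027], [1.0, 0.008, 0.004], [0.003, 0.027, -1.0]]
force: [1.3, -0.5, 0.7]
finger_gap: 0.0881
```

jog_arm(deltas="0 0 0 -15 0 0 -1; 0 0 0 0 0 0 -1")

```text
time_s: 19.32
ee_pos: [0.4635, -0.0666, 0.2499]
tool_rot: [[-0.004, 1.0, 0.03], [1.0, 0.004, 0.002], [0.002, 0.03, -1.0]]
force: [-0.1, 1.4, -0.3]
finger_gap: 0.0879
```

```bash
python3 to.py .456 -.075 .22 0;python3 - <<'E'
from h import *
f,T=wrist();cv2.imwrite('pics/w6.png',f['color'][:,:,::-1])
E
```

```text
t 19.32 pos [ 0.4635 -0.0666  0.2499] gap 0.0879 F [-0.1  1.4 -0.3]
rot [ 1.7 -0.1  0.2] shift(cur axes) [-8.5 -8.4 29.6] (goal axes) [-8.4 -7.5 29.9]
```

View pics/w6.png

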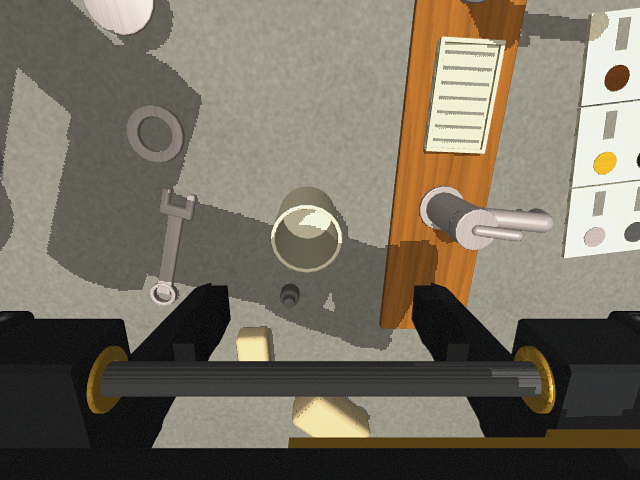

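Run:
```python
from h import *
f,T=wrist()
print(cast(f,[(306.5,237.5),(271,237),(342,237),(306,204),(306,271)],.098,T).round(4).tolist(),'cart',cast(f,[(289,295)],.03,T),'soap',cast(f,[(255,340)],.03,T))
print('dish',cast(f,[(443,37),(505,42),(484,153.5),(425.5,150)],.024,T).round(4).tolist())
print('board low end',cast(f,[(380,327)],.01,T))
```

```text
[[0.4558, -0.0826], [0.4234, -0.0819], [0.4884, -0.0823], [0.4556, -0.0512], [0.4551, -0.116]] cart [[ 0.43372496 -0.17685058]] soap [[ 0.39017742 -0.23854706]]
dish [[0.5891, 0.0974], [0.651, 0.0937], [0.6467, -0.0128], [0.5827, -0.0093]]
board low end [[ 0.54995092 -0.23535444]]
```

jog_arm(deltas="1.7 0 0 -16 -8 0 -1; 0 0 0 0 0 25 -1; 0 0 0 0 0 25 -1; 0 0 0 0 0 25 -1; 0 0 0 0 0 25 -1; 0 0 0 0 0 0 -1")

```text
time_s: 20.18
ee_pos: [0.4541, -0.0803, 0.1473]
tool_rot: [[-0.015, 1.0, -0.006], [1.0, 0.015, 0.002], [0.002, -0.006, -1.0]]
force: [0.1, 0.6, 0.6]
finger_gap: 0.088
```

```bash
python3 to.py .4557 -.083 .055 0
```

```text
t 20.18 pos [ 0.4541 -0.0803  0.1473] gap 0.088 F [0.1 0.6 0.6]
rot [-0.4 -0.1  0.8] shift(cur axes) [-2.9  2.1 92.3] (goal axes) [-2.7  1.6 92.3]
```

jog_arm(deltas="-0.4 -0.1 0.8 -3 2 0 -1; 0 0 0 0 0 15 -1; 0 0 0 0 0 15 -1; 0 0 0 0 0 15 -1; 0 0 0 0 0 0 -1")

```text
time_s: 20.8
ee_pos: [0.4575, -0.0841, 0.1023]
tool_rot: [[-0.001, 1.0, 0.005], [1.0, 0.001, -0.002], [-0.002, 0.005, -1.0]]
force: [0.4, 0.3, 0.9]
finger_gap: 0.088
```

```bash
python3 to.py .4557 -.083 .055 0
```

```text
t 20.8 pos [ 0.4575 -0.0841  0.1023] gap 0.088 F [0.4 0.3 0.9]
rot [0.3 0.1 0. ] shift(cur axes) [ 1.2 -2.  47.3] (goal axes) [ 1.1 -1.8 47.3]
```

jog_arm(deltas="0.3 0 0 1 -2 0 -1; 0 0 0 0 0 15 -1; 0 0 0 0 0 15 -1; 0 0 0 0 -1 15 -1; 0 0 0 0 0 0 -1")

```text
time_s: 21.42
ee_pos: [0.4547, -0.0833, 0.0555]
tool_rot: [[-0.001, 1.0, 0.001], [1.0, 0.001, -0.003], [-0.003, 0.001, -1.0]]
force: [0.1, -0.3, 0.5]
finger_gap: 0.0881
```

```bash
python3 to.py .4557 -.083 .055 0
```

```text
t 21.43 pos [ 0.4547 -0.0833  0.0555] gap 0.0881 F [ 0.1 -0.3  0.5]
rot [0.1 0.2 0. ] shift(cur axes) [0.3 1.  0.5] (goal axes) [0.3 1.  0.5]
```

jog_arm(deltas="0.1 0.2 0 0.3 1 0 -1; 0 0 0 0 0 0 -0.2; 0 0 0 0 0 0 0.2; 0 0 0 0 0 0 0.6; 0 0 0 0 0 0 0.8; 0 0 0 0 0 0 0.8")

```text
time_s: 22.18
ee_pos: [0.4564, -0.0832, 0.0565]
tool_rot: [[-0.001, 1.0, 0.001], [1.0, 0.001, -0.0], [-0.0, 0.001, -1.0]]
force: [-0.8, -0.5, -2.3]
finger_gap: 0.0662
```

```bash
python3 to.py .455 -.1878 .14 0
```

```text
t 22.18 pos [ 0.4564 -0.0832  0.0565] gap 0.0662 F [-0.8 -0.5 -2.3]
rot [0.1 0.  0.1] shift(cur axes) [-104.7   -1.4  -83.5] (goal axes) [-104.6   -1.4  -83.5]
```

jog_arm(deltas="0 0 0 0 0 -20 1; 0 0 0 0 0 -30 1; 0 0 0 0 0 -30 1; 0 0 0 -35 0 0 1; 0 0 0 -35 0 0 1; 0 0 0 -35 0 0 1; 0 0 0 0 0 0 1")

```text
time_s: 23.05
ee_pos: [0.4556, -0.1904, 0.1382]
tool_rot: [[-0.002, 1.0, -0.001], [1.0, 0.002, 0.001], [0.001, -0.001, -1.0]]
force: [0.2, 0.3, -1.7]
finger_gap: 0.0663
```

```bash
python3 to.py .6068 -.1878 .13 0
```

```text
t 23.05 pos [ 0.4556 -0.1904  0.1382] gap 0.0663 F [ 0.2  0.3 -1.7]
rot [-0.1 -0.   0.1] shift(cur axes) [  2.2 151.2   8. ] (goal axes) [  2.6 151.2   8.2]
```

jog_arm(deltas="0 0 0 2 30 0 1; 0 0 0 0 40 0 1; 0 0 0 0 40 0 1; 0 0 0 0 25 0 1; 0 0 0 0 15 0 1; 0 0 0 0 0 0 1")

```text
time_s: 23.8
ee_pos: [0.6088, -0.182, 0.1356]
tool_rot: [[-0.004, 1.0, -0.006], [1.0, 0.004, 0.005], [0.005, -0.006, -1.0]]
force: [0.0, -0.5, -3.0]
finger_gap: 0.0659
```

```bash
python3 to.py .6068 -.1878 .074 0
```

```text
t 23.8 pos [ 0.6088 -0.182   0.1356] gap 0.0659 F [ 0.  -0.5 -3. ]
rot [-0.4 -0.3  0.2] shift(cur axes) [-6.1 -1.6 61.6] (goal axes) [-5.8 -2.  61.6]
```

jog_arm(deltas="-0.4 -0.3 0.2 -6 -2 0 1; 0 0 0 0 0 14 1; 0 0 0 0 0 14 1; 0 0 0 0 0 14 1; 0 0 0 0 0 12 1; 0 0 0 0 0 6 1; 0 0 0 0 0 0 1")

```text
time_s: 24.68
ee_pos: [0.6042, -0.1876, 0.0702]
tool_rot: [[0.0, 1.0, -0.002], [1.0, -0.0, 0.001], [0.001, -0.002, -1.0]]
force: [-0.7, -0.3, -1.8]
finger_gap: 0.0661
```

```bash
python3 to.py .6068 -.1878 .067 0
```

```text
t 24.68 pos [ 0.6042 -0.1876  0.0702] gap 0.0661 F [-0.7 -0.3 -1.8]
rot [-0.1 -0.  -0. ] shift(cur axes) [-0.2  2.6  3.2] (goal axes) [-0.2  2.6  3.2]
```

jog_arm(deltas="-0.1 0 0 0 2.6 0 1; 0 0 0 0 0 2 1; 0 0 0 0 0 2 1; 0 0 0 0 0 2 1; 0 0 0 0 0 0 1")

```text
time_s: 25.3
ee_pos: [0.6079, -0.1881, 0.0667]
tool_rot: [[-0.0, 1.0, 0.003], [1.0, 0.0, -0.001], [-0.001, 0.003, -1.0]]
force: [0.8, 0.2, -1.9]
finger_gap: 0.0662
```

```bash
python3 to.py .6068 -.1878 .067 0
```

```text
t 25.3 pos [ 0.6079 -0.1881  0.0667] gap 0.0662 F [ 0.8  0.2 -1.9]
rot [0.2 0.1 0. ] shift(cur axes) [ 0.3 -1.1 -0.3] (goal axes) [ 0.3 -1.1 -0.3]
```

At placing height; settle and release, then go up and towards the soap.

jog_arm(deltas="0.2 0 0 0 -1 0 1; 0 0 0 0 0 1 1; 0 0 0 0 0 0 0.2; 0 0 0 0 0 0 -0.4; 0 0 0 0 0 0 -1; 0 0 0 0 0 0 -1; 0 0 0 0 0 -30 -1; 0 0 0 0 0 -45 -1")

```text
time_s: 26.3
ee_pos: [0.6058, -0.1877, 0.1398]
tool_rot: [[0.0, 1.0, -0.006], [1.0, -0.0, 0.001], [0.001, -0.006, -1.0]]
force: [0.6, 0.6, 0.3]
finger_gap: 0.0883
```

```bash
python3 to.py .384 -.265 .18 0
```

```text
t 26.3 pos [ 0.6058 -0.1877  0.1398] gap 0.0883 F [0.6 0.6 0.3]
rot [-0.3 -0.1 -0. ] shift(cur axes) [ -77.3 -222.1  -39. ] (goal axes) [ -77.3 -221.8  -40.2]
```

jog_arm(deltas="0 0 0 0 -20 -50 -1; 0 0 0 -20 -50 0 -1; 0 0 0 -20 -50 0 -1; 0 0 0 -20 -50 0 -1; 0 0 0 -20 -45 0 -1; 0 0 0 0 0 0 -1")

```text
time_s: 27.05
ee_pos: [0.3867, -0.2704, 0.1958]
tool_rot: [[-0.001, 1.0, 0.003], [1.0, 0.001, -0.005], [-0.005, 0.003, -1.0]]
force: [0.4, 1.0, 1.0]
finger_gap: 0.0881
```

```bash
python3 to.py .384 -.267 .15 0;python3 - <<'E'
from h import *
f,T=wrist();cv2.imwrite('pics/w7.png',f['color'][:,:,::-1])
E
```

```text
t 27.05 pos [ 0.3867 -0.2704  0.1958] gap 0.0881 F [0.4 1.  1. ]
rot [0.1 0.3 0.1] shift(cur axes) [ 3.6 -2.8 45.8] (goal axes) [ 3.4 -2.7 45.8]
```

View pics/w7.png

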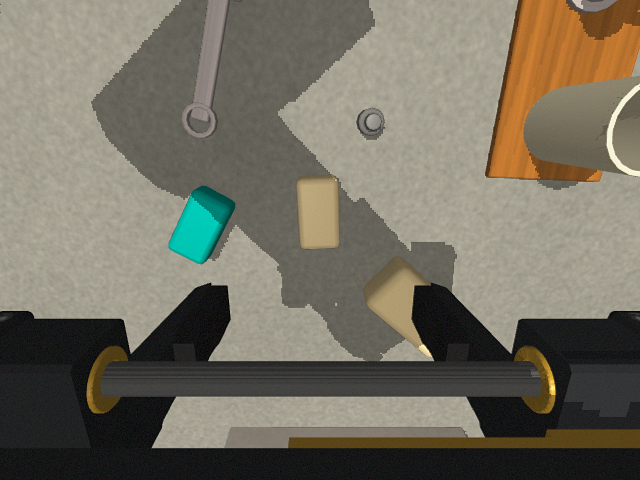

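Run:
```python
from h import *
f,T=wrist();h=cv2.cvtColor(f['color'],cv2.COLOR_RGB2HSV)
m=(h[...,0]>14)&(h[...,0]<26)&(h[...,1]>60)&(h[...,2]>120);c=blob(m,(318,213));print(c.min(0),c.max(0))
R=rect(f,c,.025,T)[0];print(R,cv2.boxPoints(R))
print('turq',cast(f,[(235,205),(202,264),(169,245),(204,186)],.025,T).round(3).tolist(),'big',cast(f,[(396,256),(363,296)],.03,T).round(3).tolist())
```

```text
[295 178] [337 249]
((0.38520708680152893, -0.27116742730140686), (0.03866942226886749, 0.06929368525743484), 2.2331693172454834) [[ 0.364537   -0.2373003 ]
 [ 0.3672371  -0.30654135]
 [ 0.40587717 -0.30503455]
 [ 0.40317708 -0.2357935 ]]
turq [[0.308, -0.262], [0.27, -0.322], [0.24, -0.302], [0.281, -0.244]] big [[0.463, -0.312], [0.432, -0.356]]
```

jog_arm(deltas="0.1 0.3 -2 0 -2 0 -1; 0 0 0 0 0 20 -1; 0 0 0 0 0 20 -1; 0 0 0 0 0 20 -1; 0 0 0 0 0 20 -1; 0 0 0 0 0 20 -1; 0 0 0 0 0 20 -1; 0 0 0 0 0 0 -1")

```text
time_s: 28.15
ee_pos: [0.3968, -0.2655, 0.0715]
tool_rot: [[-0.053, 0.999, 0.004], [0.999, 0.053, -0.001], [-0.001, 0.004, -1.0]]
force: [1.1, -0.4, 1.0]
finger_gap: 0.0882
```

```bash
python3 to.py .3855 -.2712 .009 2.2
```

```text
t 28.15 pos [ 0.3968 -0.2655  0.0715] gap 0.0882 F [ 1.1 -0.4  1. ]
rot [0.2 0.1 0.8] shift(cur axes) [ -5.1 -11.8  62.4] (goal axes) [ -5.3 -11.5  62.5]
```

jog_arm(deltas="0.2 0.1 0.8 -5 -12 0 -1; 0 0 0 0 0 15 -1; 0 0 0 0 -1 15 -1; 0 0 0 0 -1 14 -1; 0 0 0 0 0 0 -1")

```text
time_s: 28.78
ee_pos: [0.3836, -0.2721, 0.0264]
tool_rot: [[-0.038, 0.999, 0.003], [0.999, 0.038, -0.002], [-0.002, 0.003, -1.0]]
force: [-0.1, 0.4, 0.1]
finger_gap: 0.088
```

```bash
python3 to.py .3855 -.2712 .009 2.2
```

```text
t 28.77 pos [ 0.3836 -0.2721  0.0264] gap 0.088 F [-0.1  0.4  0.1]
rot [0.2 0.1 0. ] shift(cur axes) [ 0.9  1.8 17.4] (goal axes) [ 0.8  1.9 17.4]
```

jog_arm(deltas="0.2 0.1 0 1 2 0 -1; 0 0 0 0 0 9 -1; 0 0 0 0 0 8 -1; 0 0 0 0 0 0 -1; 0 0 0 0 0 0 0; 0 0 0 0 0 0 1; 0 0 0 0 0 0 1; 0 0 0 0 0 0 1")

```text
time_s: 29.78
ee_pos: [0.3864, -0.2716, 0.0093]
tool_rot: [[-0.039, 0.999, 0.001], [0.999, 0.039, -0.002], [-0.002, 0.001, -1.0]]
force: [0.1, -0.3, -0.7]
finger_gap: 0.0499
```

```bash
python3 to.py .40 .042 .16 -2.3
```

```text
t 29.77 pos [ 0.3864 -0.2716  0.0093] gap 0.0499 F [ 0.1 -0.3 -0.7]
rot [0.  0.1 4.5] shift(cur axes) [ 312.5   25.8 -151.2] (goal axes) [ 313.8    1.  -150.7]
```

jog_arm(deltas="0 0 0 0 0 0 1; 0 0 0 0 0 0 1; 0 0 0 0 0 0 1")

```text
time_s: 30.15
ee_pos: [0.3864, -0.2716, 0.0093]
tool_rot: [[-0.039, 0.999, 0.001], [0.999, 0.039, -0.002], [-0.002, 0.001, -1.0]]
force: [-0.7, -0.7, -0.6]
finger_gap: 0.0399
```

jog_arm(deltas="0 0 0 0 0 -20 1; 0 0 0 0 0 -45 1; 0 0 0 0 0 -45 1; 0 0 4.5 0 0 -20 1; 0 0 0 50 0 0 1; 0 0 0 55 0 0 1; 0 0 0 55 0 0 1; 0 0 0 55 0 0 1")

```text
time_s: 31.15
ee_pos: [0.3953, -0.0531, 0.1431]
tool_rot: [[0.049, 0.999, 0.001], [0.999, -0.049, -0.001], [-0.001, 0.001, -1.0]]
force: [0.5, -0.2, -0.7]
finger_gap: 0.0396
```

jog_arm(deltas="0 0 0 55 0 0 1; 0 0 0 40 0 0 1; 0 0 0 0 0 0 1")

```text
time_s: 31.52
ee_pos: [0.3989, 0.0475, 0.1432]
tool_rot: [[0.045, 0.999, 0.002], [0.999, -0.045, -0.001], [-0.001, 0.002, -1.0]]
force: [-0.6, 0.1, -0.5]
finger_gap: 0.0399
```

```bash
python3 to.py .616 .042 .14 -2.3
```

```text
t 31.52 pos [0.3989 0.0475 0.1432] gap 0.0399 F [-0.6  0.1 -0.5]
rot [ 0.1  0.1 -0.3] shift(cur axes) [  4.2 217.1   3.6] (goal axes) [  3.2 217.1   3.2]
```

jog_arm(deltas="0 0 -0.3 4 40 0 1; 0 0 0 0 50 0 1; 0 0 0 0 50 0 1; 0 0 0 0 50 0 1; 0 0 0 0 24 0 1; 0 0 0 0 0 0 1")

```text
time_s: 32.28
ee_pos: [0.6187, 0.0371, 0.1417]
tool_rot: [[0.043, 0.999, -0.0], [0.999, -0.043, -0.002], [-0.002, -0.0, -1.0]]
force: [-0.7, -0.6, -1.1]
finger_gap: 0.0398
```

```bash
python3 to.py .617 .0425 .05 -2.3
```

```text
t 32.27 pos [0.6187 0.0371 0.1417] gap 0.0398 F [-0.7 -0.6 -1.1]
rot [-0.   0.1 -0.2] shift(cur axes) [ 5.5 -1.9 91.6] (goal axes) [ 5.3 -1.9 91.7]
```

jog_arm(deltas="0 0.1 -0.2 5.4 -1.9 0 1; 0 0 0 0 0 18 1; 0 0 0 0 0 18 1; 0 0 0 0 0 18 1; 0 0 0 0 0 18 1; 0 0 0 0 0 12 1; 0 0 0 0 0 0 1")

```text
time_s: 33.15
ee_pos: [0.6117, 0.0427, 0.0565]
tool_rot: [[0.039, 0.999, -0.002], [0.999, -0.039, 0.0], [-0.0, -0.002, -1.0]]
force: [-0.0, 0.6, -0.9]
finger_gap: 0.0397
```

```bash
python3 to.py .617 .0425 .0295 -2.3;python3 - <<'E'
from h import *
f,T=wrist();cv2.imwrite('pics/w8.png',f['color'][:,:,::-1])
E
```

```text
t 33.15 pos [0.6117 0.0427 0.0565] gap 0.0397 F [-0.   0.6 -0.9]
rot [-0.1  0.   0.1] shift(cur axes) [-0.   5.3 27. ] (goal axes) [-0.   5.3 27. ]
```

View pics/w8.png

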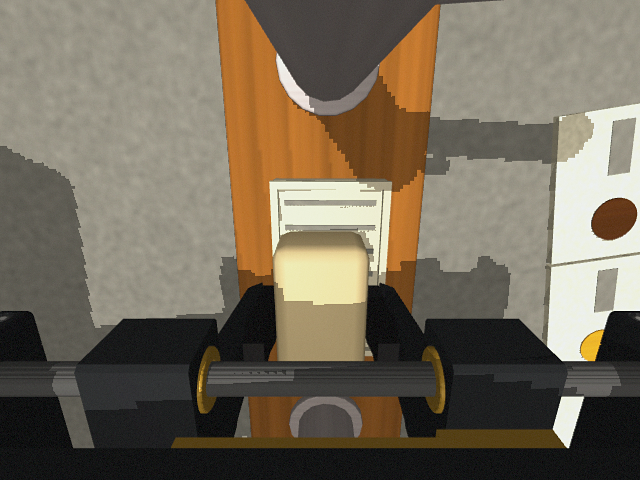

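Run:
```python
from h import *
f,T=wrist()
print('soap end',cast(f,[(320,233)],.072,T),'dish',cast(f,[(269.5,181),(392,181)],.024,T),'soap top sides',cast(f,[(276,290),(367,290)],.07,T))
```

```text
soap end [[0.61381156 0.08294645]] dish [[0.58785167 0.09731565]
 [0.65197232 0.09478628]] soap top sides [[0.5937403  0.05722369]
 [0.63306218 0.05566739]]
```

jog_arm(deltas="0 0 0 0 5.5 0 1; 0 0 0 0 0 9 1; 0 0 0 0 0 8 1; 0 0 0 0 0 0 1")

```text
time_s: 33.75
ee_pos: [0.619, 0.0423, 0.0404]
tool_rot: [[0.039, 0.999, 0.002], [0.999, -0.039, -0.0], [-0.0, 0.002, -1.0]]
force: [-0.1, -0.5, -1.1]
finger_gap: 0.0399
```

```bash
python3 to.py .617 .0425 .0295 -2.3
```

```text
t 33.75 pos [0.619  0.0423 0.0404] gap 0.0399 F [-0.1 -0.5 -1.1]
rot [0.1 0.  0.1] shift(cur axes) [ 0.1 -2.  10.9] (goal axes) [ 0.1 -2.  10.9]
```

jog_arm(deltas="0.1 0 0 0 -2 0 1; 0 0 0 0 0 5 1; 0 0 0 0 0 4 1; 0 0 0 0 0 0 1")

```text
time_s: 34.25
ee_pos: [0.6168, 0.0424, 0.0309]
tool_rot: [[0.039, 0.999, 0.001], [0.999, -0.039, -0.0], [-0.0, 0.001, -1.0]]
force: [0.1, -0.2, 0.0]
finger_gap: 0.0399
```

```bash
python3 to.py .6173 .042 .0293 -2.3
```

```text
t 34.25 pos [0.6168 0.0424 0.0309] gap 0.0399 F [ 0.1 -0.2  0. ]
rot [0.  0.  0.1] shift(cur axes) [-0.4  0.5  1.6] (goal axes) [-0.4  0.5  1.6]
```

jog_arm(deltas="0 0 0 0 0 2 1; 0 0 0 0 0 0 1; 0 0 0 0 0 0 1")

```text
time_s: 34.62
ee_pos: [0.6172, 0.0424, 0.0295]
tool_rot: [[0.039, 0.999, 0.002], [0.999, -0.039, -0.001], [-0.0, 0.002, -1.0]]
force: [0.2, 0.4, -0.6]
finger_gap: 0.0399
```

jog_arm(deltas="0 0 0 0 0 1.5 1; 0 0 0 0 0 0 0.4; 0 0 0 0 0 0 -0.2; 0 0 0 0 0 0 -0.6; 0 0 0 0 0 0 -0.6; 0 0 0 0 0 -15 -0.6; 0 0 0 0 0 -40 -0.6; 0 0 0 0 0 -50 -0.6")

```text
time_s: 35.62
ee_pos: [0.6157, 0.0426, 0.1354]
tool_rot: [[0.039, 0.999, -0.004], [0.999, -0.039, 0.0], [-0.0, -0.004, -1.0]]
force: [0.2, -0.1, 1.0]
finger_gap: 0.0706
```

jog_arm(deltas="0 0 0 0 -10 -50 -0.6; 0 0 0 0 -50 -20 -0.6; 0 0 0 0 -60 0 -0.6; 0 0 0 0 -60 0 -0.6; 0 0 0 0 -40 0 -0.6; 0 0 0 0 0 0 -0.6")

```text
time_s: 36.38
ee_pos: [0.3911, 0.0513, 0.2166]
tool_rot: [[0.039, 0.999, 0.014], [0.999, -0.039, -0.003], [-0.002, 0.014, -1.0]]
force: [0.1, -0.3, 0.1]
finger_gap: 0.0704
```

```bash
python3 to.py .4 .04 .2 0;python3 - <<'E'
from h import *
f=grab_frame('scene');cv2.imwrite('pics/s9.png',cv2.resize(f['color'][190:370,160:560,::-1],None,fx=2,fy=2))
f=grab_frame('side');cv2.imwrite('pics/d9.png',f['color'][:,:,::-1])
E
```

```text
t 36.38 pos [0.3911 0.0513 0.2166] gap 0.0704 F [ 0.1 -0.3  0.1]
rot [ 0.8  0.1 -2.2] shift(cur axes) [-10.9   9.1  16.7] (goal axes) [-11.3   8.9  16.6]
```

View pics/s9.png

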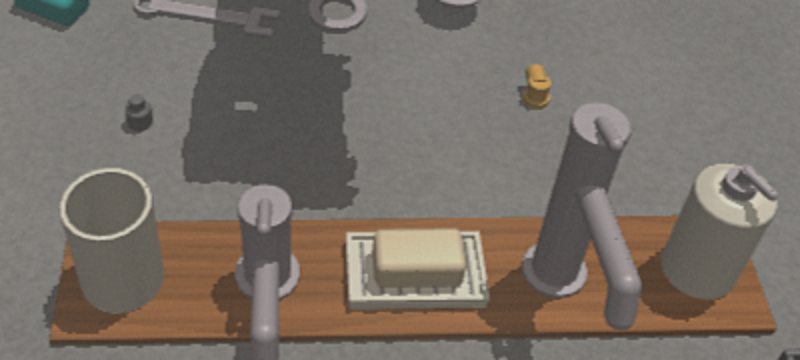

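View pics/d9.png

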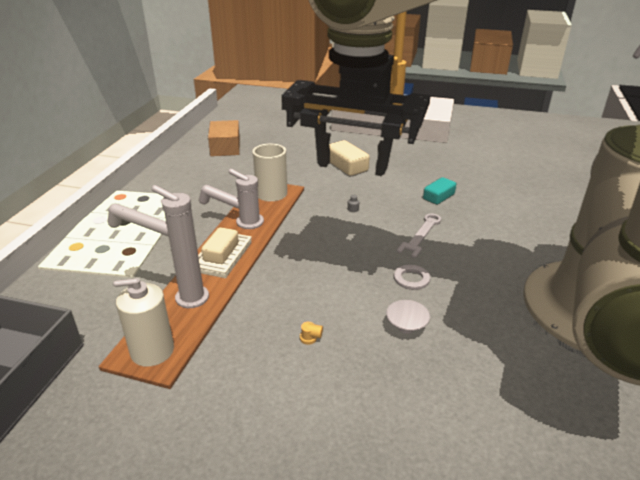

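Run:
```python
from h import *
f=grab_frame('scene');P=lambda l:[(160+x/2,190+y/2) for x,y in l]
print('tum top',cast(f,P([(107.5,204)]),.108),'disp',cast(f,P([(736,195)]),.108))
print('soap top corners',cast(f,P([(378,232),(460,231),(463,264),(375,264)]),.047).mean(0),'dish',cast(f,P([(347,234),(480,232),(486,300),(348,304)]),.024).mean(0))
print('exp',[(.616+.04*d,.042+d) for d in(-.23,.23)])
```

```text
tum top [[ 0.60803707 -0.18563035]] disp [[0.62445491 0.27533712]]
soap top corners [0.61616727 0.04573106] dish [0.61817522 0.04456307]
exp [(0.6068, -0.188), (0.6252, 0.272)]
```

```bash
python3 -c "
from station import *
print(finish_job())"
```

```text
the job is handed in; nothing more can be done
None
```

I set out all four accessories on the board in the order asked and handed the job in at about 36 s. The dish is midway between the taps, the pump dispenser is outside the tall tap, and the tumbler is outside the low tap. The small cream soap lies flat in the dish.

**Last pictures:** The scene and side views show everything standing upright, and the elbow and cartridge standing free on the counter, which the arm never touched. The gripper was clear of everything.

**Scene-camera check:**

| Item | Measured (x, y), m | Target (x, y), m | Off target |
|---|---|---|---|
| Tumbler | 0.608, −0.186 | 0.607, −0.188 | about 2.5 mm |
| Dispenser | 0.624, 0.275 | 0.625, 0.272 | about 3 mm |
| Dish | 0.618, 0.045 | 0.616, 0.042 | about 3.5 mm |
| Soap | 0.616, 0.046 | 0.617, 0.042 (aim in the dish) | about 4 mm; about 2 mm from the dish's centre |

- **Spacing:** From the dish, this camera puts the tumbler about 230 mm away and the dispenser about 231 mm away. Both should be 230 mm.
- **Disagreement between cameras:** The scene camera puts everything 2–4 mm further towards +y than I placed it, while the wrist camera and the tool position put the dish within about 1.5 mm of its target. I judged this to be calibration error and made no further corrections.
- **Setting down:** The force reading showed no clear contact when I set the pieces down. I judged contact by height instead.

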